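# Reset the ratchet chin rest for a small dog

## Task

The chin rest is still set for the big dog. Throw the pawl off the ratchet wheel, wind the rest right down with the knob, then drop the pawl back on the teeth and click the knob up exactly three clicks for the small one. Work it by the pawl and the knob only, keeping off the chin rest itself, and leave the other things on the bench where they are.

Things in the scene. Friction and masses are not known exactly. Their poses are not given: they have to be found in the camera images.
- stand: grey cast chin-rest stand, bolted down: base plate 170 x 335, 12 high. Origin on the bench straight under the upright axis of the ratchet knob, z up. In its own frame (mm): the pawl's level pin is at (58, 75, height 85), along x; the guide of the rack column, 56 x 56 and 131 high, is at (0, -165)
- knob (a joint): angle (rad) of the ratchet knob: grows clockwise seen from above and raises the rest 24 mm per rad. 0 = rest right down, hard stop. A click is 0.349 (20 degrees, 8.4 mm of lift); tooth k drops in at 0.349 k - 0.05. The pawl on the teeth blocks turning back beyond the last tooth; thrown off, the knob turns both ways. Takes 0.1 to 0.5 N m, stays where left
- knob_grip (a point): on the knob's axis, 122 above the bench, in the middle of its black wing grip: a bar 74 long, 20 thick, from height 101 to 137, its length along the point's x axis (at joint value 0 the stand's x axis; the point turns with the knob). Below it a steel hub of diameter 34 and the crown ratchet wheel, diameter 132, its upward teeth reaching height 73
- pawl (a joint): angle (rad) of the L-shaped pawl about its pin: about 0 to 0.12 = beak on the teeth (it rises to 0.1 as a tooth passes under); 1.70 = thrown right off, at its stop. It falls by its own weight to whichever side of about 1.0 it is on and stays there. Pushing it takes under 3 N
- pawl_ball (a point): centre of the black ball, diameter 24, on the pawl's handle arm (rod 11 thick), 54 from the pin. Pawl on: the handle stands up, ball at stand (58, 66, height 138); pushing it over about the pin towards the stand's +y throws the pawl off. Thrown off: the handle lies level, pointing to the stand's +y
- pawl_tip (a point): beak of the pawl's flat steel arm (14 wide, 12 thick), 75 from the pin. Pawl on: the arm lies level from the pin towards the stand's -y, the beak on the teeth at stand (58, 0, height 70). Thrown off: the arm stands upright over the pin, its end at height 160; pushing its upper part over towards the stand's -y drops the pawl back on
- pawl_pin (a point): centre of the pawl's level pin, 85 above the bench, in a fork 42 wide; the pin runs along the stand's x axis
- rest: the chin rest: V-shaped black rubber cradle, about 110 x 100, on a 22 mm square steel rack column. Its origin is the middle of the cradle's floor, 190 above the bench when right down; it rises with the knob
- balm_tin: closed round aluminium tin of paw balm with a twist cap, diameter 75, height 29; origin at the centre of its underside. A bystander
- finger_brush: orange silicone finger toothbrush lying flat, a thimble about 58 long and 25 thick; origin underneath its middle. A bystander
- mitt: black hard silicone grooming mitt with nubs and a thumb, about 195 x 150, 31 high; origin under the palm. A bystander
- bowl: empty stainless steel bowl, rim diameter 170, height 60; origin at the centre of its underside. A bystander
- slicker: wire slicker brush lying pins down, wooden back and handle, 205 long, 60 wide, 35 high; its own +x points from handle to head. A bystander
- shampoo: amber bottle with white cap, diameter 64, height 185; origin at the centre of its underside. A bystander
- comb: flat steel comb, 185 x 38, 6 thick, lying flat, its length along its own x axis. A bystander

How it is judged:
By the outcome, as a careful person would: the job done as asked, in the order asked, and still so for the second after the job is handed in, with the robot touching nothing.
It also fails if it takes over 69 s, if anything falls off the work surface, if the arm or the gripper's body presses on something with over 40 N, if the wrist force passes 120 N, or if a joint passes its speed limit or range.

## Robot

A 6-joint arm with a two-finger parallel gripper is mounted at the origin on the work surface. World frame = base frame: x ahead of the robot, y to its left, z up, the work surface at z = 0. Lengths are in mm, angles in degrees, forces in N, time in s.
With the tool pointing down it reaches from about 300 to 850 mm from the base axis. Payload 4.2 kg.
Tool frame: the origin (TCP) lies on the centre line of the jaws, within the pads' length; the fingertips stand 14 mm ahead of it and the grasp point (between the pads) lies 5 mm behind it; z points along the fingers, y is the direction in which the jaws open and shut (so a half turn about z gives the same grasp; the last joint's range is limited). The gripper opens to 91 mm and grips with 3 to 60 N. Pads are 32 mm wide; open, the fingers measure 118 mm over their backs; the gripper's body (76 mm by 178 mm) begins 60 mm behind the grasp point.
Start: joints at [-70.359, 18.312, 89.639, -0, 72.044, -1.146], TCP at [204.067, -537.586, 227.976] pointing down, gripper open.
Joint ranges: [-177.97, 177.97], [-48.28, 115.42], [12.27, 149.76], [-77.06, 257.06], [2.81, 150.46], [-146.56, 146.56]. Speed limits (degrees/s): [147.25, 147.25, 180, 180, 180, 180].

## Interface

Orientations are given as [roll, pitch, yaw] about the fixed x, y, z axes, in that order (R = Rz(yaw) Ry(pitch) Rx(roll)).
In Python, from workcell import env gives the robot as it stands.
- The arm moves only by the tool play_rows, never from a script. Its argument "increments" is a list of rows, each a list of 5 numbers: the shift along the world's x, y, z in mm, then the turn about the world's z in degrees, then the closure, from 0 (fully open) to 1 (shut). In form: [[x, y, z, yaw, fingers], ...]. A call has 1 to 20 rows; each row shifts and turns the commanded pose from where the row before left it; what a row does not reach is not made up. A row lasts 1/8 s, in which the tool goes at most 62.5 mm and 10.7 degrees, less where a joint would pass 70% of its speed; a pose out of reach is approached as far as the arm can. A call is refused whole if a number of a shift passes 62.5 or a number of a turn 10.7, either way. A call with a gripper value outside its range is refused whole. The fingers move at their own pace and stop on an object; "newtons" is the grip in N (left out, the last holds). Time passes only in rows, so rows that do not move let the fingers close. It gives the time, the measured TCP pose, the force and the opening at its end, in the units of the state.
- env.state(): the state, without advancing time (a new reading comes with each control period).
- env.grab_frame(name): name is "scene" or "side" or "wrist"; returns the picture (420x560x3 uint8, red, green, blue); there is no depth.
- env.calibration(name): a dict with "fx", "fy", "cx", "cy" (pixels), "R" (3x3) and "t" (3): a world point X has camera coordinates R X + t; the wrist camera has in their place "hand_eye" (4x4, takes a point from camera to tool coordinates, whose origin is the TCP and whose axes are the flange's). Camera axes: x right, y down, z forward; pixel columns grow to the right and rows downward; lengths in mm; the calibration is good to about 2 mm. The wrist camera is an equidistant fisheye: a pixel r from the principal point sees the ray r / f radians off the axis. A picture is of the moment at which its call begins: read the wrist's pose just before it. calibration takes no time and is no camera call.
- env.job_done(): hands the job in, once; it reports no verdict.
The state is a dict: "time_s": time; "qpos": joint angles; "qvel": joint speeds; "effort": joint torques, N m; "ee_pos": TCP position; "ee_rot": TCP orientation; "force": force on the tool from outside, world axes, zero at the start; "torque": the same for the moment, N m; "gripper_width": finger opening in mm.
Only numpy, scipy, OpenCV 4.12 (cv2) and the standard library are available. Lean on these libraries where they do the work, as an engineer would, in place of code of your own. Each camera call takes 0.05 s, during which the arm holds its last target.

## Working session

There is one attempt and no reset: what is moved stays moved. The work goes in short steps, Python scripts to look and compute and a tool call to move; the robot and the scene stay as the last step left them, time stands still between calls to the robot, and variables do not carry over. Pictures are saved under pics/ and viewed, and the job is handed in when it is done.

Besides the shell and the picture viewer there is one more tool, called after "Emit:" as name([rows], argument=value, ...), one row to a line, values as JSON. play_rows: Moves the arm, as the interface text tells. Its arguments: {"type":"object","properties":{"increments":{"type":"array"},"newtons":{"type":"number"}},"required":["increments"]}

```bash
mkdir -p pics; ls; python3 - <<'E'
from workcell import env
import cv2
s=env.state();print(s)
for n in("scene","side","wrist"):
    c=env.calibration(n);print(n,c)
    cv2.imwrite(f"pics/{n}0.png",env.grab_frame(n)[:,:,::-1])
E
```

```text
pics
{'time_s': 0.0, 'qpos': array([-7.03592317e+01,  1.83518000e+01,  8.97054485e+01,  1.58583150e-03,
        7.20424288e+01, -1.14558774e+00]), 'qvel': array([-0.06464139, -0.01036084,  0.01278676,  0.11423032,  0.05421372,
       -0.0370851 ]), 'effort': array([-1.00174471e-03, -4.12462485e+01, -2.31980288e+01,  7.29232351e-02,
        4.57993371e-02, -1.53964934e-04]), 'ee_pos': array([ 203.9137997 , -537.13066588,  227.1251404 ]), 'ee_rot': array([-1.79900373e+02, -3.50026668e-03,  2.07858628e+01]), 'force': array([0.04131037, 0.14361562, 0.6513365 ]), 'torque': array([-0.01298556, -0.02794742, -0.04467319]), 'gripper_width': 91.49244601137826}
scene {'fx': 391.14678010376116, 'fy': 391.14678010376116, 'cx': 283.01199256183384, 'cy': 210.41951295696475, 'R': array([[-0.75986829,  0.65007034,  0.00295486],
       [ 0.4018663 ,  0.47330532, -0.78389128],
       [-0.51098303, -0.59446667, -0.62089107]]), 't': array([ 386.40523021,  -80.34601842, 1403.69429676])}
side {'fx': 524.6219809274901, 'fy': 524.6219809274901, 'cx': 271.6310544085514, 'cy': 209.73728459190926, 'R': array([[ 0.81334223, -0.58177966, -0.00261521],
       [-0.43113644, -0.59970891, -0.67414435],
       [ 0.3906351 ,  0.54943758, -0.73859499]]), 't': array([-452.22725774,  312.38163626, 1444.18252043])}
wrist {'fx': 325.19226210127806, 'fy': 325.19226210127806, 'cx': 277.8459034893447, 'cy': 206.52305367889142, 'hand_eye': array([[ 1.50924986e-03, -9.58970373e-01, -2.83502287e-01,
         8.12620137e+01],
       [ 9.99998856e-01,  1.47650749e-03,  3.29172640e-04,
        -6.06761753e-01],
       [ 1.02926441e-04, -2.83502459e-01,  9.58971504e-01,
        -1.56222571e+02],
       [ 0.00000000e+00,  0.00000000e+00,  0.00000000e+00,
         1.00000000e+00]])}
```

View pics/scene0.png

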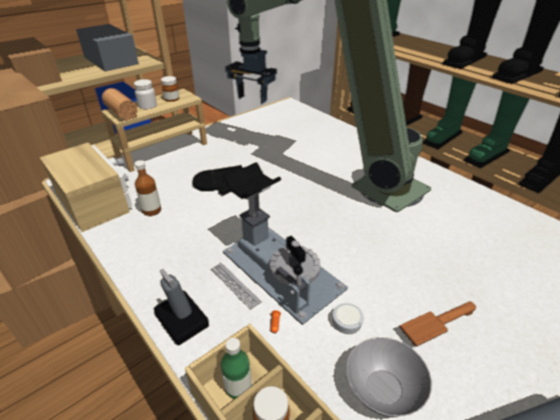

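View pics/side0.png

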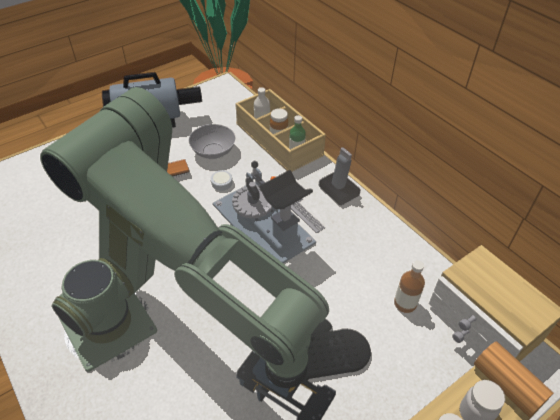

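View pics/wrist0.png

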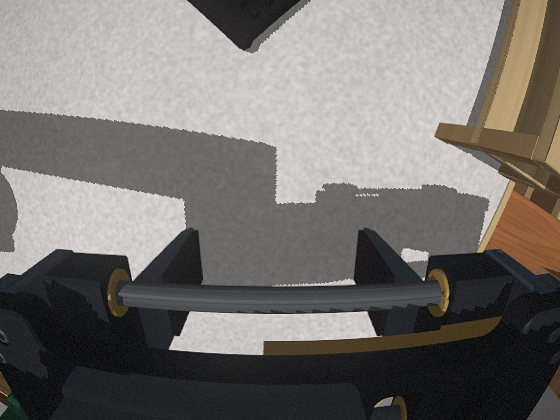

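```bash
python3 - <<'E'
import cv2
a=cv2.imread("pics/scene0.png")[150:330,180:380];cv2.imwrite("pics/sc_c.png",cv2.resize(a,(800,720)[:2] and (660,594),interpolation=cv2.INTER_CUBIC))
a=cv2.imread("pics/side0.png")[140:270,200:370];cv2.imwrite("pics/si_c.png",cv2.resize(a,(680,520),interpolation=cv2.INTER_CUBIC))
E
```

```text
(no output)
```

View pics/sc_c.png

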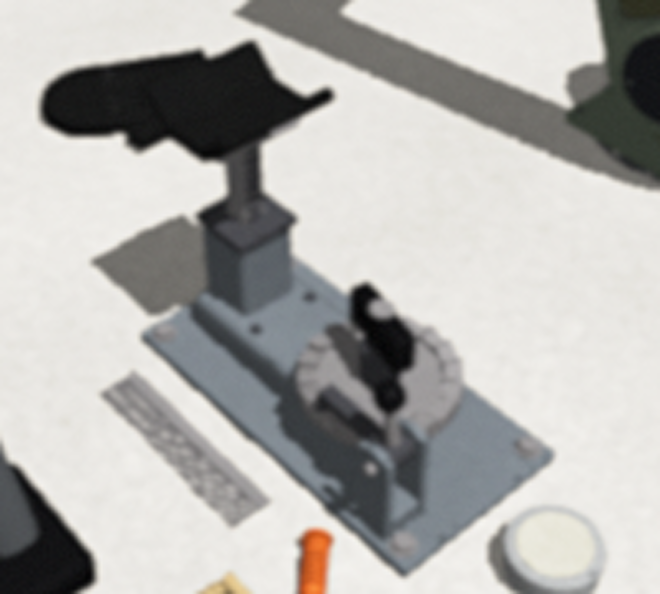

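View pics/si_c.png

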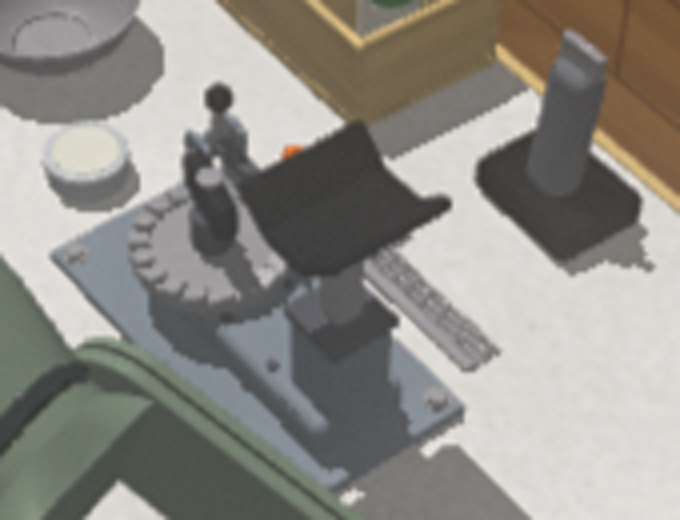

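```bash
cat > h.py <<'E'
import numpy as np
from workcell import env
def bp(n,u,v,z):
    c=env.calibration(n);R=np.array(c['R']);t=np.array(c['t'])
    d=R.T@np.array([(u-c['cx'])/c['fx'],(v-c['cy'])/c['fy'],1]);o=-R.T@t
    return (o+d*(z-o[2])/d[2]).round(1)
def pj(n,X):
    c=env.calibration(n);p=np.array(c['R'])@np.array(X,float)+c['t']
    return np.array([c['fx']*p[0]/p[2]+c['cx'],c['fy']*p[1]/p[2]+c['cy']]).round(1)
def tri(a,b):
    A=[];B=[]
    for n,(u,v) in(("scene",a),("side",b)):
        c=env.calibration(n);R=np.array(c['R']);t=np.array(c['t'])
        d=R.T@np.array([(u-c['cx'])/c['fx'],(v-c['cy'])/c['fy'],1]);o=-R.T@t
        d/=np.linalg.norm(d);P=np.eye(3)-np.outer(d,d);A.append(P);B.append(P@o)
    return np.linalg.solve(sum(A),sum(B)).round(1)
E
python3 - <<'E'
from h import *
sc=lambda u,v:(180+u/3.3,150+v/3.3)
si=lambda u,v:(200+u/4,140+v/4)
for p in[(145,338),(404,573),(552,455)]:print("scene corner",bp("scene",*sc(*p),12))
for p in[(52,255),(462,412),(335,488)]:print("side corner",bp("side",*si(*p),12))
print("ball",bp("scene",*sc(388,398),138),bp("side",*si(219,97),138),tri(sc(388,398),si(219,97)))
for p in[(200,213),(249,250),(295,217)]:print("guide sc",bp("scene",*sc(*p),131))
for p in[(320,365),(397,322)]:print("guide si",bp("side",*si(*p),131))
print("grip sc", bp("scene",*sc(362,292),137),bp("scene",*sc(405,345),137))
print("grip si", bp("side",*si(195,140),137),bp("side",*si(212,178),137))
E
```

```text
scene corner [ 645.1 -102.3   12. ]
scene corner [637.4 222.3  12. ]
scene corner [472.7 217.3  12. ]
side corner [465.5 205.7  12. ]
side corner [ 635.9 -120.8   12. ]
side corner [ 513.2 -122.1   12. ]
ball [612.1 172.1 138. ] [610.8 168.6 138. ] [611.4 170.6 136.2]
guide sc [587.2 -87.9 131. ]
guide sc [584.8 -23.9 131. ]
guide sc [530.2 -32.6 131. ]
guide si [515.1 -98.8 131. ]
guide si [584.4 -98.6 131. ]
grip sc [552.9  77.3 137. ] [566.8 140.8 137. ]
grip si [568.3 139.6 137. ] [555.4  97.  137. ]
```

```bash
python3 - <<'E'
from h import *
for z in (131,160,190,210,234,260,309):
    p=pj("scene",[558.9,-61,z]);q=pj("side",[558.9,-61,z])
    print(z,(p-[180,150])*3.3,(q-[200,140])*4)
for dx in(-50,50):
  for dy in (-55,55):
    p=pj("scene",[558.9+dx,-61+dy,234]);q=pj("side",[558.9+dx,-61+dy,234])
    print(dx,dy,(p-[180,150])*3.3,(q-[200,140])*4)
E
```

```text
131 [246.51 214.5 ] [338. 306.]
160 [245.19 187.11] [338.4 279.2]
190 [243.54 157.74] [339.2 250.8]
210 [242.55 137.28] [339.6 231.2]
234 [241.23 112.2 ] [340.  207.2]
260 [239.58  84.48] [340.8 180.8]
309 [236.61  29.37] [342.  128.8]
-50 -55 [249.15  61.38] [329.2 286. ]
-50 55 [335.28 119.46] [236.  191.6]
50 -55 [148.17 105.27] [446.  223.2]
50 55 [231.99 169.62] [350.4 133.6]
```

Emit:
play_rows([
  [0,20,40,0,0],
  [10,40,40,-1.3,0.3],
  [17,40,20,-1.3,0.6],
  [17,40,10,-1.3,1],
  [17,40,0,-1.3,1],
  [17,40,0,-1.3,1],
  [17,40,0,-1.3,1],
  [17,40,0,-1.3,1],
  [17,40,0,-1.3,1],
  [17,40,0,-1.3,1],
  [17,40,0,-1.3,1],
  [17,40,0,-1.3,1],
  [17,40,0,-1.3,1],
  [17,40,0,-1.3,1],
  [17,40,0,-1.3,1],
  [17,40,0,-1.3,1],
  [23,20,0,-1.3,1],
  [0,0,0,0,1],
  [0,0,0,0,1],
], newtons=20)

```text
time_s: 2.52
ee_pos: [474.4, 101.9, 337.7]
ee_rot: [180.0, 0.1, -0.0]
force: [-0.1, -0.8, -0.1]
gripper_width: 0.6
```

```bash
python3 - <<'E'
from workcell import env
import cv2
s=env.state();print(s['time_s'],s['ee_pos'],s['ee_rot'],s['qpos'],s['gripper_width'],s['force'])
cv2.imwrite(f"pics/wrist1.png",cv2.resize(env.grab_frame("wrist")[:,:,::-1],(784,588),interpolation=cv2.INTER_CUBIC))
E
```

```text
2.525 [474.43734678 101.94013533 337.67810714] [ 1.79960725e+02  7.34930447e-02 -5.98592641e-03] [ 1.07850181e+01  7.12668107e+00  8.88090644e+01 -2.49508161e-02
  8.41438019e+01  1.00793542e+02] 0.5889698141857861 [-0.10718639 -0.84946803 -0.11721242]
```

View pics/wrist1.png

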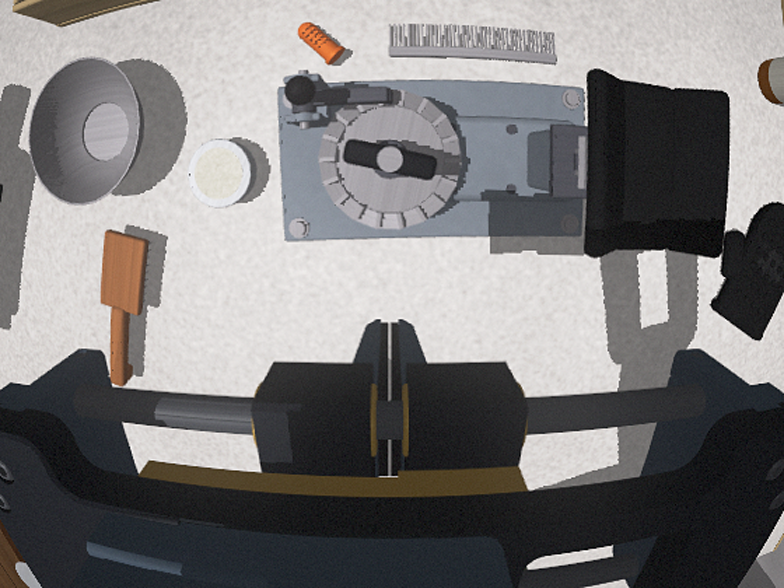

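```bash
cat >> h.py <<'E'
from scipy.spatial.transform import Rotation as Ro
def wr(u,v,z,pos,rpy):
    c=env.calibration("wrist");H=np.array(c['hand_eye'])
    x,y=u-c['cx'],v-c['cy'];r=np.hypot(x,y);a=r/c['fx']
    d=np.array([np.sin(a)*x/r,np.sin(a)*y/r,np.cos(a)])
    R=Ro.from_euler('xyz',rpy,degrees=True).as_matrix()
    o=R@H[:3,3]+pos;d=R@H[:3,:3]@d
    return (o+d*(z-o[2])/d[2]).round(1)
E
python3 - <<'E'
from h import *
p=np.array([474.44,101.94,337.68]);r=[179.96,.07,-.006]
for n,u,v,z in[("cap",390,158,142),("gripL",345,150,137),("gripR",436,164,137),("L1",346,141,137),("L2",344,160,137),("R1",437,155,137),("R2",433,176,137),("ball",299,90,138),("beak",395,96,76),("c1",280,83,12),("c2",286,240,12),("c3",582,92,12),("screw1",297,228,12),("screw2",571,98,12),("wheelL",320,158,73),("wheelR",461,160,73),("wT",392,92,73),("wB",390,227,73),("rest TL",590,75,260),("rest BL",590,253,260)]:
    print(n,wr(u/1.4,v/1.4,z,p,r))
E
```

```text
cap [555.4 101.9 142. ]
gripL [561.9 136.7 137. ]
gripR [551.1  66.2 137. ]
L1 [569.  135.9 137. ]
L2 [554.1 137.6 137. ]
R1 [558.2  65.5 137. ]
R2 [541.6  68.4 137. ]
ball [610.8 172.5 138. ]
beak [612.6  97.3  76. ]
c1 [639.4 217.7  12. ]
c2 [468.4 214.9  12. ]
c3 [ 639.2 -109.8   12. ]
screw1 [481.4 202.   12. ]
screw2 [630.8 -96.4  12. ]
wheelL [556.2 166.   73. ]
wheelR [554.6  36.4  73. ]
wT [616.8 100.   73. ]
wB [491.1 101.6  73. ]
rest TL [606.4  -5.2 260. ]
rest BL [507.4 -10.  260. ]
```

Emit:
play_rows([
  [46,9,0,0,1],
  [46,9,0,0,1],
  [46,9,0,0,1],
  [0,0,-41,0,1],
  [0,0,-41,0,1],
  [0,0,-41,0,1],
  [0,0,-41,0,1],
  [0,0,-30,0,1],
  [0,0,-12,0,1],
  [0,0,0,0,1],
  [0,0,0,0,1],
])

```text
time_s: 3.95
ee_pos: [614.0, 129.4, 133.7]
ee_rot: [-180.0, -0.2, -0.0]
force: [0.8, 0.7, -0.2]
gripper_width: 0.7
```

```bash
python3 - <<'E'
from workcell import env
import cv2
s=env.state();print(s['time_s'],s['ee_pos'],s['ee_rot'],s['force'])
a=env.grab_frame("scene")[180:330,230:400,::-1];cv2.imwrite(f"pics/s2.png",cv2.resize(a,(680,600),interpolation=cv2.INTER_CUBIC))
E
```

```text
3.95 [614.01596704 129.3598105  133.67745597] [-1.79972117e+02 -1.71850016e-01 -3.00442086e-02] [ 0.82582052  0.73765022 -0.24735133]
```

View pics/s2.png

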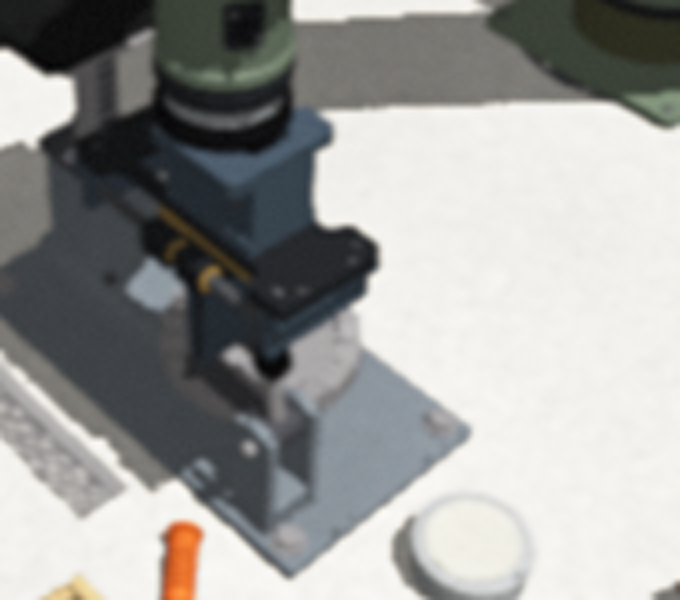

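Emit:
play_rows([
  [0,8,0,0,1],
  [0,8,0,0,1],
  [0,8,0,0,1],
  [0,8,0,0,1],
  [0,8,-1,0,1],
  [0,8,-1,0,1],
  [0,8,-1,0,1],
  [0,8,-1,0,1],
  [0,8,-1,0,1],
  [0,8,0,0,1],
  [0,8,0,0,1],
  [0,8,0,0,1],
  [0,0,0,0,1],
  [0,0,0,0,1],
  [0,0,40,0,1],
  [0,0,50,0,1],
  [0,0,50,0,1],
  [0,0,0,0,1],
])

```text
time_s: 6.25
ee_pos: [615.1, 225.7, 272.4]
ee_rot: [-179.8, -0.6, -0.0]
force: [0.1, -0.7, -0.9]
gripper_width: 0.1
```

```bash
python3 - <<'E'
from workcell import env
import cv2
s=env.state();print(s['time_s'],s['ee_pos'],s['ee_rot'],s['force'])
a=env.grab_frame("scene")[180:330,230:400,::-1];cv2.imwrite(f"pics/s3.png",cv2.resize(a,(680,600),interpolation=cv2.INTER_CUBIC))
E
```

```text
6.25 [615.09473618 225.71952128 272.39753617] [-1.79815686e+02 -5.65055422e-01 -4.25663509e-02] [ 0.14049937 -0.69173148 -0.89909925]
```

View pics/s3.png

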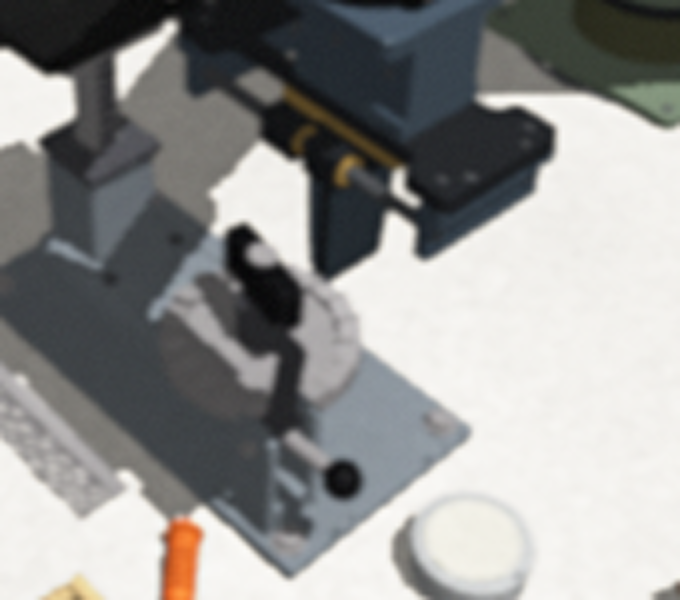

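Emit:
play_rows([
  [-7.5,-15.5,0,10.1,0],
  [-7.5,-15.5,0,10.1,0],
  [-7.5,-15.5,0,10.1,0],
  [-7.5,-15.5,0,10.1,0],
  [-7.5,-15.5,0,10.1,0],
  [-7.5,-15.5,0,10.1,0],
  [-7.5,-15.5,0,10.1,0],
  [-7.5,-15.5,0,10.1,0],
  [0,0,0,0,0],
  [0,0,0,0,0],
])

```text
time_s: 7.55
ee_pos: [553.0, 101.7, 266.2]
ee_rot: [-179.9, 0.0, 80.6]
force: [0.9, -0.3, 0.1]
gripper_width: 91.0
```

```bash
python3 - <<'E'
from workcell import env
import cv2
s=env.state();print(s['time_s'],s['ee_pos'],s['ee_rot'],s['force'],s['qpos'])
cv2.imwrite(f"pics/w4.png",cv2.resize(env.grab_frame("wrist")[:,:,::-1],(784,588),interpolation=cv2.INTER_CUBIC))
E
```

```text
7.55 [552.99390411 101.67714915 266.1766484 ] [-1.79935519e+02  5.42649052e-04  8.06352849e+01] [ 0.89621959 -0.31600031  0.1082919 ] [9.23499114e+00 1.59642184e+01 8.74766517e+01 2.06115935e-02
 7.66204169e+01 1.85949263e+01]
```

View pics/w4.png

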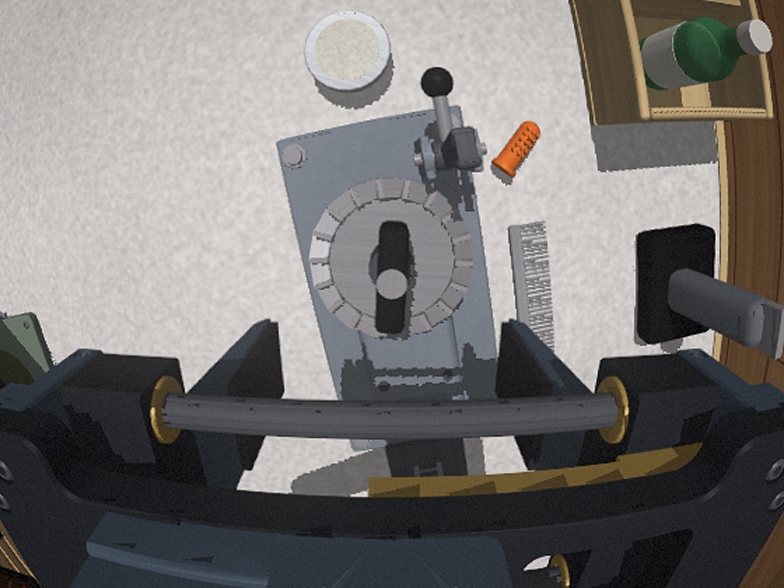

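```bash
python3 - <<'E'
from h import *
p=np.array([552.99,101.68,266.18]);r=[-179.94,0,80.64]
for n,u,v,z in[("cap",392,283,142),("top",394,223,137),("TL",381,224,137),("TR",408,224,137),("BL",377,331,137),("BR",402,331,137),("ball",437,82,80),("wL",311,262,73),("wR",472,262,73)]:
    print(n,wr(u/1.4,v/1.4,z,p,r))
E
```

```text
cap [555.7 103.8 142. ]
top [563.1 141.1 137. ]
TL [554.9 141.8 137. ]
TR [571.7 139.1 137. ]
BL [540.2  70.9 137. ]
BR [556.8  68.2 137. ]
ball [610.9 234.   80. ]
wL [492.2 112.2  73. ]
wR [618.6  91.7  73. ]
```

Emit:
play_rows([
  [2.6,1.6,-36,-1,0],
  [0,0,-40,0,0],
  [0,0,-40,0,0],
  [0,0,-20,0,0],
  [0,0,-10,0,0],
  [0,0,0,0,0.5],
  [0,0,0,0,1],
  [0,0,0,0,1],
  [0,0,0,0,1],
  [0,0,0,0,1],
  [0,0,0,0,1],
], newtons=30)

```text
time_s: 8.98
ee_pos: [555.7, 103.0, 121.1]
ee_rot: [180.0, -0.0, 79.8]
force: [-0.9, 0.3, 0.7]
gripper_width: 33.9
```

```bash
python3 - <<'E'
from workcell import env
import cv2
s=env.state();print(s['time_s'],s['ee_pos'],s['ee_rot'],s['force'],s['torque'],s['qpos'],s['gripper_width'])
cv2.imwrite(f"pics/w5.png",cv2.resize(env.grab_frame("wrist")[:,:,::-1],(784,588),interpolation=cv2.INTER_CUBIC))
cv2.imwrite(f"pics/si5.png",cv2.resize(env.grab_frame("side")[100:300,180:400,::-1],(660,600),interpolation=cv2.INTER_CUBIC))
E
```

```text
8.975 [555.65780866 102.9980892  121.07258271] [ 1.79989679e+02 -5.58532982e-04  7.97841009e+01] [-0.89687416  0.31076647  0.73627459] [ 0.00313354 -0.06977331 -0.04675989] [ 9.33693934e+00  2.24684075e+01  9.98851181e+01 -3.46616777e-03
  5.76365620e+01  1.95546937e+01] 33.929662571473436
```

View pics/w5.png

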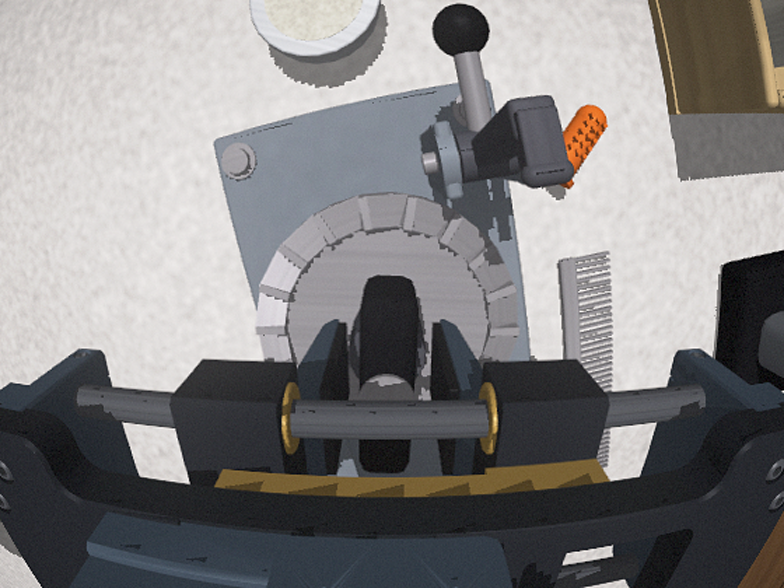

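View pics/si5.png

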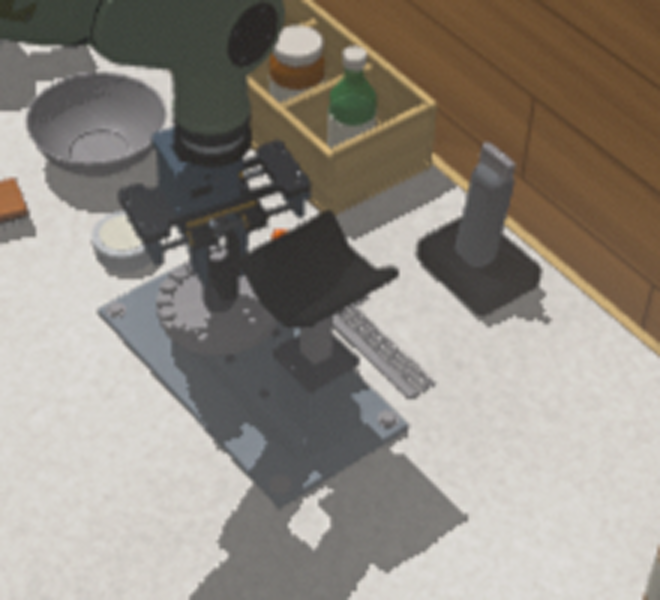

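Emit:
play_rows([
  [0,0,0,0,1],
  [0,0,0,0,1],
  [0,0,0,0,1],
  [0,0,0,0,1],
])

```text
time_s: 9.57
ee_pos: [554.6, 102.9, 120.9]
ee_rot: [-179.9, 0.0, 79.8]
force: [-4.6, -0.8, 4.1]
gripper_width: 20.3
```

Emit:
play_rows([
  [0,0,0,4,1],
  [0,0,0,8,1],
  [0,0,0,8,1],
  [0,0,0,8,1],
  [0,0,0,8,1],
  [0,0,0,8,1],
  [0,0,0,0,1],
])

```text
time_s: 10.45
ee_pos: [553.6, 102.7, 120.9]
ee_rot: [-179.8, -0.1, 123.9]
force: [-8.3, -2.0, 4.6]
gripper_width: 19.8
```

```bash
python3 - <<'E'
from workcell import env
import cv2
s=env.state();print(s['time_s'],s['ee_pos'],s['ee_rot'],s['force'],s['torque'],s['qpos'],s['gripper_width'])
cv2.imwrite(f"pics/si6.png",cv2.resize(env.grab_frame("side")[100:300,180:400,::-1],(660,600),interpolation=cv2.INTER_CUBIC))
E
```

```text
10.45 [553.58268776 102.6821272  120.92445451] [-1.79770607e+02 -9.78386685e-02  1.23874240e+02] [-8.29031786 -1.99539929  4.64329681] [0.01476761 0.86978025 0.30140823] [ 9.34136675e+00  2.24253616e+01  9.99824604e+01 -7.37310175e-03
  5.78414865e+01 -2.45291312e+01] 19.808315753771947
```

View pics/si6.png

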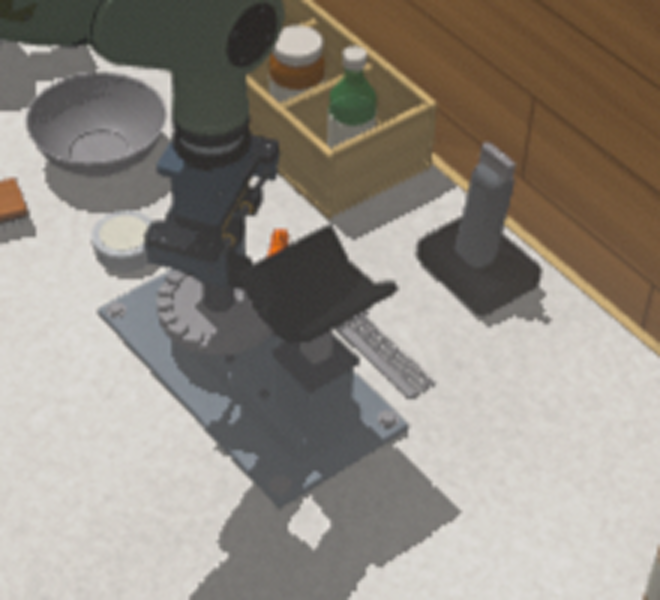

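Emit:
play_rows([
  [-0.5,0,0,7,1],
  [-0.5,0,0,7,1],
  [-0.5,0,0,7,1],
  [0,0,0,7,1],
  [0,0,0,7,1],
  [0,0,0,7,1],
  [0,0,0,6,1],
  [0,0,0,0,1],
])

```text
time_s: 11.5
ee_pos: [553.0, 101.8, 120.9]
ee_rot: [-179.8, -0.1, 171.9]
force: [-7.4, -4.6, 4.3]
gripper_width: 20.1
```

```bash
python3 - <<'E'
from workcell import env
s=env.state();print(s['time_s'],s['ee_pos'],s['ee_rot'],s['force'],s['torque'],s['qpos'],s['gripper_width'])
E
```

```text
11.5 [552.97195    101.77373056 120.93674193] [-1.79844178e+02 -1.22923181e-01  1.71893107e+02] [-7.42100915 -4.6479205   4.33887342] [-0.41415986  0.58962217  0.2188837 ] [  9.32054393  22.32510439 100.14718954  -0.13234324  57.69172414
 -72.50183579] 20.091670763104993
```

Emit:
play_rows([
  [-0.5,-0.5,0,2,1],
  [0,0,0,2,1],
  [0,0,0,2,1],
  [0,0,0,0,1],
])

```text
time_s: 12.0
ee_pos: [552.9, 101.6, 120.9]
ee_rot: [-179.9, -0.1, 177.9]
force: [-5.2, -2.7, 3.6]
gripper_width: 19.9
```

```bash
python3 - <<'E'
from workcell import env
s=env.state();print(s['ee_pos'],s['ee_rot'],s['force'],s['torque'])
E
```

```text
[552.91545283 101.61153411 120.93193827] [-1.79890690e+02 -8.60656672e-02  1.77887139e+02] [-5.20069307 -2.70365992  3.57495841] [-0.34665718  0.52371546  0.31680446]
```

Emit:
play_rows([
  [0,0,0,2,1],
  [0,0,0,1,1],
  [0,0,0,0,1],
])

```text
time_s: 12.38
ee_pos: [552.9, 101.5, 120.9]
ee_rot: [-179.9, -0.1, -179.1]
force: [-4.2, -4.7, 3.6]
gripper_width: 19.8
```

```bash
python3 - <<'E'
from workcell import env
s=env.state();print(s['ee_pos'],s['ee_rot'],s['force'],s['torque'])
E
```

```text
[552.93338841 101.5093293  120.92492016] [-1.79891470e+02 -9.22206879e-02 -1.79140045e+02] [-4.16717817 -4.67057163  3.57473679] [-0.42726322  0.45777045  0.24732923]
```

Emit:
play_rows([
  [0,0,0,1,1],
  [0,0,0,1,1],
  [0,0,0,0,1],
])

```text
time_s: 12.75
ee_pos: [552.9, 101.5, 120.9]
ee_rot: [-179.9, -0.1, -177.4]
force: [-5.2, -3.4, 4.0]
gripper_width: 20.3
```

```bash
python3 - <<'E'
from workcell import env
import cv2
s=env.state();print(s['ee_pos'],s['ee_rot'],s['force'],s['torque'])
cv2.imwrite(f"pics/si7.png",cv2.resize(env.grab_frame("side")[100:300,180:400,::-1],(660,600),interpolation=cv2.INTER_CUBIC))
cv2.imwrite(f"pics/sc7.png",cv2.resize(env.grab_frame("scene")[150:330,180:380,::-1],(660,594),interpolation=cv2.INTER_CUBIC))
E
```

```text
[552.91093174 101.52045841 120.94359017] [-1.79946757e+02 -1.05674401e-01 -1.77411995e+02] [-5.17900449 -3.40969801  3.97336516] [-0.73614837  0.37181598 -1.11585264]
```

View pics/si7.png

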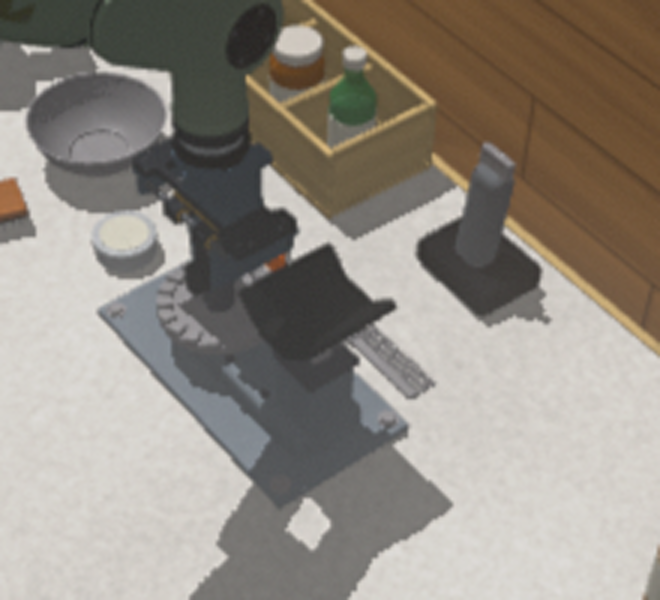

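View pics/sc7.png

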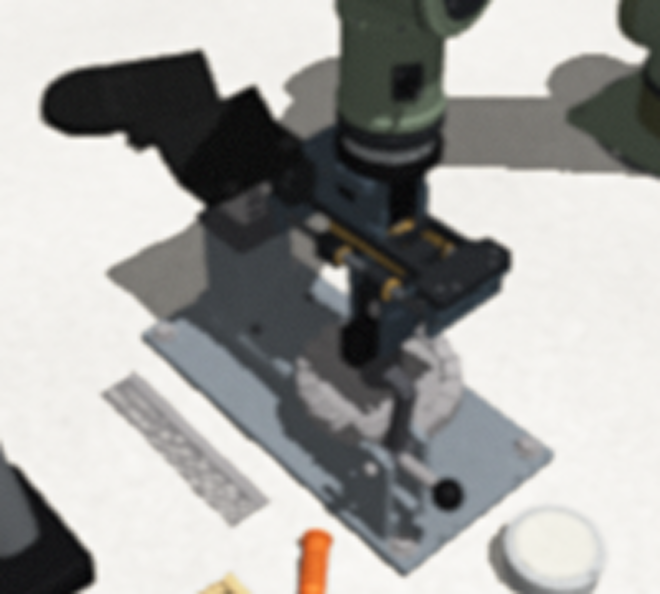

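Emit:
play_rows([
  [0,0,0,0,0.4],
  [0,0,0,0,0.4],
  [0,0,0,0,0.4],
  [0,0,0,0,0.4],
  [0,0,0,0,0.4],
  [0,0,20,0,0.4],
  [0,0,40,0,0.4],
  [0,0,50,0,1],
  [0,0,20,0,1],
  [15,40,0,0,1],
  [15,40,0,0,1],
  [15,40,0,0,1],
  [15,0,0,0,1],
  [0,0,0,0,1],
  [0,0,0,0,1],
])

```text
time_s: 14.72
ee_pos: [613.3, 221.4, 250.9]
ee_rot: [-180.0, -0.0, -177.3]
force: [-0.2, -0.5, -0.3]
gripper_width: 0.5
```

```bash
python3 - <<'E'
from workcell import env
import cv2
s=env.state();print(s['time_s'],s['ee_pos'],s['ee_rot'],s['force'],s['torque'],s['gripper_width'],s['qpos'])
cv2.imwrite(f"pics/w8.png",cv2.resize(env.grab_frame("wrist")[:,:,::-1],(784,588),interpolation=cv2.INTER_CUBIC))
E
```

```text
14.725 [613.29016958 221.40432813 250.9088587 ] [-1.79981133e+02 -4.94758407e-02 -1.77281951e+02] [-0.16789895 -0.51532366 -0.31625317] [ 0.10001589 -0.16006275 -0.02848924] 0.4970637196300368 [ 1.88417002e+01  2.47649720e+01  7.63482649e+01 -4.46745054e-03
  7.89395323e+01 -7.38754976e+01]
```

View pics/w8.png

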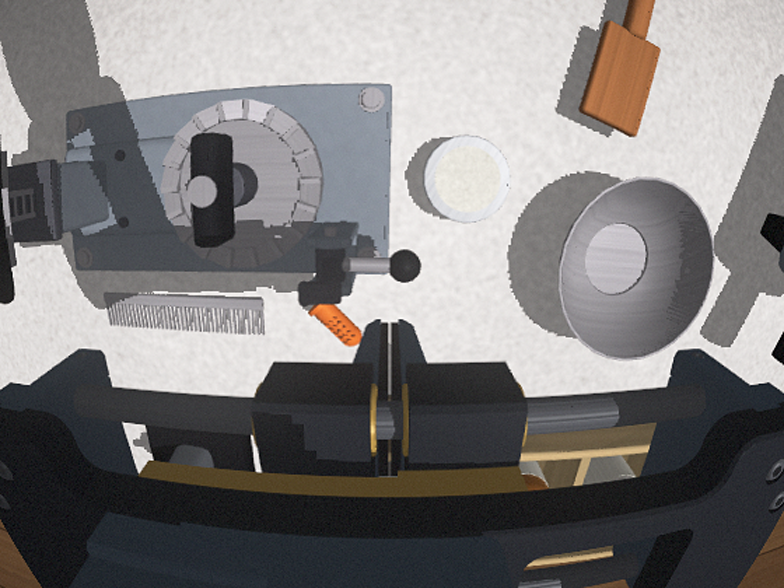

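Emit:
play_rows([
  [0,0,-40,0,1],
  [0,0,-36,0,1],
  [0,0,-18,0,1],
  [0,0,0,0,1],
  [0,-8,0,0,1],
  [0,-8,0,0,1],
  [0,-8,0,0,1],
  [0,-8,0,0,1],
  [0,-8,0,0,1],
  [0,-8,0,0,1],
  [0,-8,0,0,1],
  [0,-8,0,0,1],
  [0,-10,0,0,1],
  [0,-10,0,0,1],
  [0,-10,0,0,1],
  [0,0,0,0,1],
])

```text
time_s: 16.77
ee_pos: [613.7, 127.7, 157.0]
ee_rot: [180.0, -0.0, -177.3]
force: [-0.4, 0.0, 0.1]
gripper_width: 0.8
```

```bash
python3 - <<'E'
from workcell import env
import cv2
s=env.state();print(s['time_s'],s['ee_pos'],s['ee_rot'],s['force'])
cv2.imwrite(f"pics/sc9.png",cv2.resize(env.grab_frame("scene")[180:330,230:400,::-1],(680,600),interpolation=cv2.INTER_CUBIC))
E
```

```text
16.775 [613.68950088 127.65821222 157.02575115] [ 1.79996380e+02 -9.43095757e-04 -1.77278303e+02] [-0.40870902  0.00236683  0.11761382]
```

View pics/sc9.png

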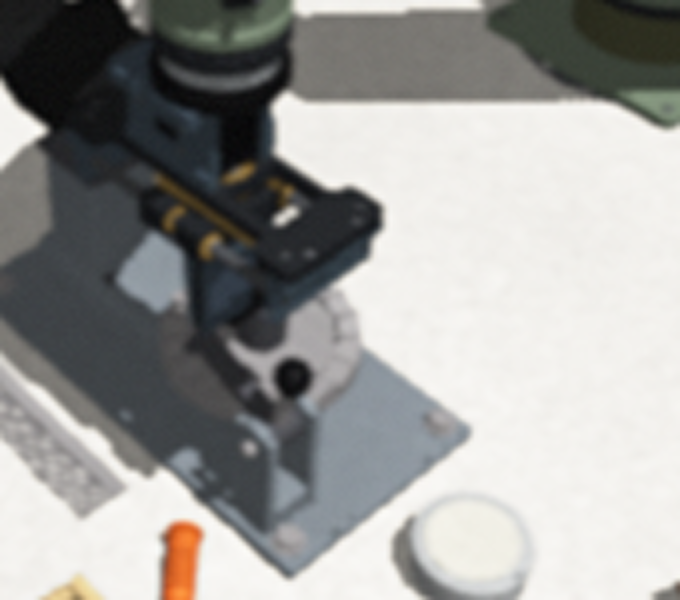

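Emit:
play_rows([
  [0,0,20,0,1],
  [0,0,40,0,1],
  [0,0,50,0,0.4],
  [0,0,10,0,0.4],
])

```text
time_s: 17.32
ee_pos: [615.1, 129.2, 281.2]
ee_rot: [179.9, 0.4, -177.2]
force: [0.1, 0.6, 0.7]
gripper_width: 17.6
```

```bash
python3 - <<'E'
from workcell import env
import cv2
s=env.state();print(s['time_s'],s['ee_pos'],s['ee_rot'],s['force'])
cv2.imwrite(f"pics/sc10.png",cv2.resize(env.grab_frame("scene")[180:330,230:400,::-1],(680,600),interpolation=cv2.INTER_CUBIC))
cv2.imwrite(f"pics/w10.png",cv2.resize(env.grab_frame("wrist")[:,:,::-1],(784,588),interpolation=cv2.INTER_CUBIC))
E
```

```text
17.325 [615.14772331 129.22120682 281.15378417] [ 179.92114466    0.43216589 -177.18522888] [0.07845168 0.60705027 0.74120236]
```

View pics/sc10.png

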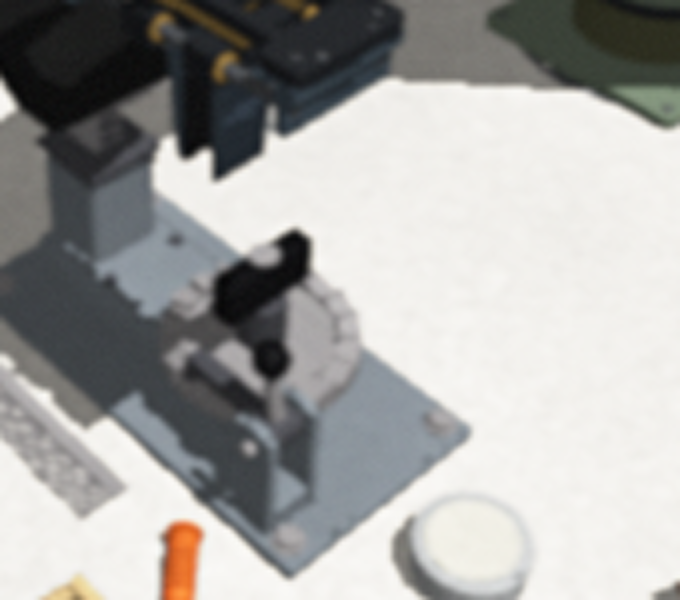

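View pics/w10.png

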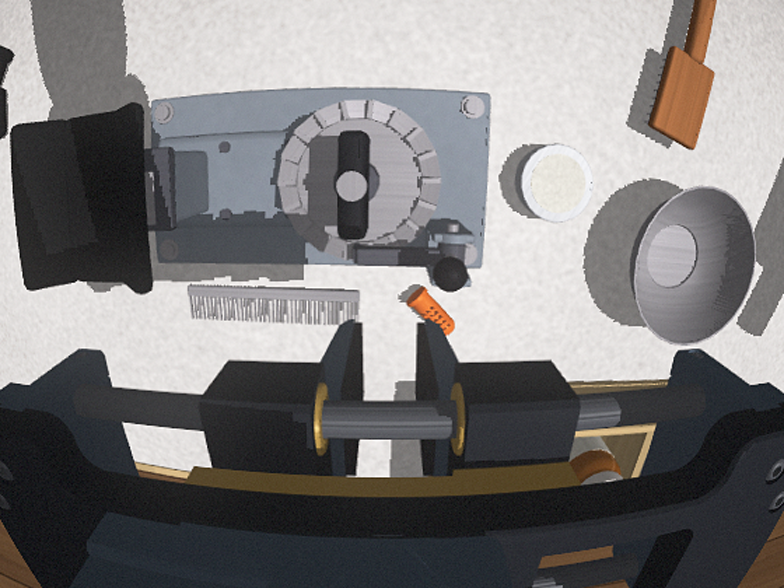

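Emit:
play_rows([
  [-20,-8.7,0,0,0.4],
  [-20,-8.5,0,0,0.4],
  [-20.3,-8.5,0,0,0.4],
  [0,0,-40,0,0.4],
  [0,0,-40,0,0.4],
  [0,0,-40,0,0.4],
  [0,0,-24,0,0.4],
  [0,0,-12,0,0.4],
  [0,0,0,0,0.6],
  [0,0,0,0,1],
  [0,0,0,0,1],
  [0,0,0,0,1],
  [0,0,0,0,1],
  [0,0,0,0,1],
  [0,0,0,0,1],
], newtons=30)

```text
time_s: 19.3
ee_pos: [553.9, 101.6, 121.9]
ee_rot: [-179.9, 0.1, -177.3]
force: [0.2, -5.6, 2.3]
gripper_width: 19.8
```

```bash
python3 - <<'E'
from workcell import env
s=env.state();print(s['time_s'],s['ee_pos'],s['ee_rot'],s['force'],s['torque'],s['gripper_width'],s['qpos'])
E
```

```text
19.3 [553.94987253 101.56423578 121.86452399] [-1.79907573e+02  9.65290304e-02 -1.77307469e+02] [ 0.17888767 -5.62607541  2.28422211] [-0.77743906 -0.24667177 -0.67911546] 19.76050668434251 [  9.27827025  22.23245263 100.14402658  -0.12194111  57.53828791
 -83.34880911]
```

Emit:
play_rows([
  [0,0,0,-3,1],
  [0,0,0,-5,1],
  [0,0,0,-5,1],
  [0,0,0,-5,1],
  [0,0,0,-5,1],
  [0,0,0,-5,1],
  [0,0,0,-5,1],
  [0,0,0,-5,1],
  [0,0,0,-5,1],
  [0,0,0,-5,1],
  [0,0,0,-5,1],
  [0,0,0,-5,1],
  [0,0,0,-3,1],
  [0,0,0,0,1],
  [0,0,0,0,1],
])

```text
time_s: 21.18
ee_pos: [554.2, 101.7, 121.9]
ee_rot: [179.9, 0.2, 121.8]
force: [1.9, -5.7, 2.2]
gripper_width: 19.8
```

```bash
python3 - <<'E'
from workcell import env
import cv2
s=env.state();print(s['time_s'],s['ee_pos'],s['ee_rot'],s['force'],s['torque'],s['gripper_width'],s['qpos'])
cv2.imwrite(f"pics/w11.png",cv2.resize(env.grab_frame("wrist")[:,:,::-1],(784,588),interpolation=cv2.INTER_CUBIC))
cv2.imwrite(f"pics/sc11.png",cv2.resize(env.grab_frame("scene")[150:330,180:380,::-1],(660,594),interpolation=cv2.INTER_CUBIC))
E
```

```text
21.175 [554.18529768 101.72657865 121.89234756] [1.79945292e+02 1.56190326e-01 1.21847230e+02] [ 1.91110137 -5.73686606  2.22113903] [-0.91417263 -0.06911255 -0.10184704] 19.845134047885974 [  9.30234815  22.24071684 100.12567022  -0.14613239  57.52328565
 -22.46660852]
```

View pics/sc11.png

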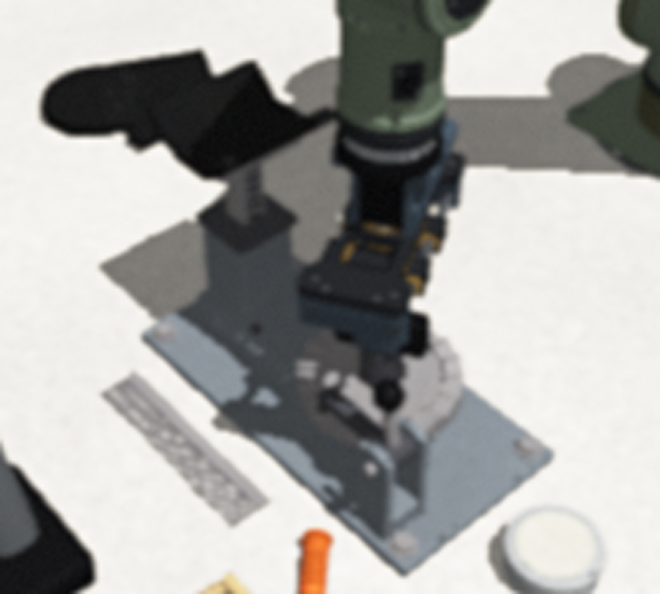

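View pics/w11.png

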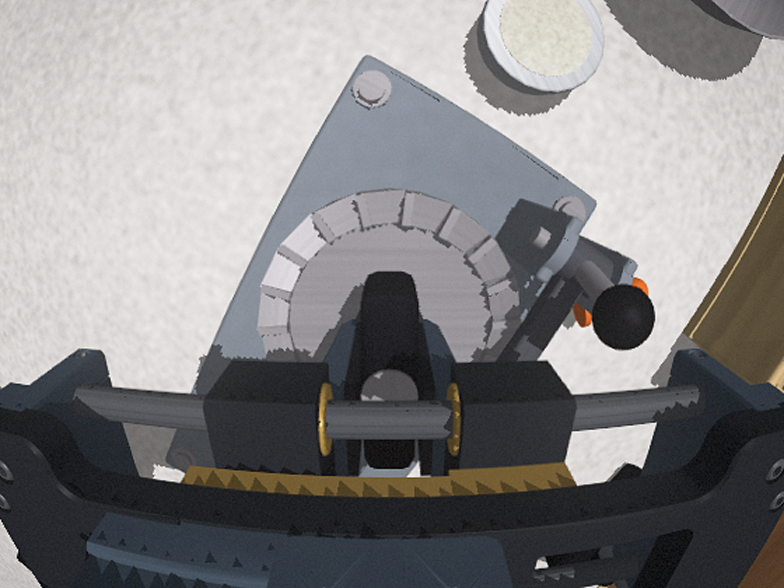

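Emit:
play_rows([
  [0,0,0,0,0.4],
  [0,0,0,0,0.4],
  [0,0,0,0,0.4],
  [0,0,0,0,0.4],
  [0,0,0,0,0.4],
  [0,0,20,0,0.4],
  [0,0,40,0,0.4],
  [0,0,50,0,0.4],
  [0,0,40,0,0.4],
  [-30,0,20,0,0.4],
  [-40,0,0,0,0.4],
  [0,0,0,0,0.4],
  [0,0,0,0,0.4],
])

```text
time_s: 22.9
ee_pos: [483.8, 102.9, 291.2]
ee_rot: [179.9, 0.0, 121.8]
force: [0.3, 0.2, 0.4]
gripper_width: 54.7
```

```bash
python3 - <<'E'
from workcell import env
import cv2
s=env.state();print(s['time_s'],s['ee_pos'],s['ee_rot'],s['force'],s['gripper_width'])
cv2.imwrite(f"pics/w12.png",cv2.resize(env.grab_frame("wrist")[:,:,::-1],(784,588),interpolation=cv2.INTER_CUBIC))
cv2.imwrite(f"pics/sc12.png",cv2.resize(env.grab_frame("scene")[150:330,180:380,::-1],(660,594),interpolation=cv2.INTER_CUBIC))
E
```

```text
22.9 [483.78784667 102.87539221 291.15188697] [1.79940587e+02 2.42159389e-02 1.21792935e+02] [0.33759348 0.22884871 0.39083631] 54.666483528622926
```

View pics/sc12.png

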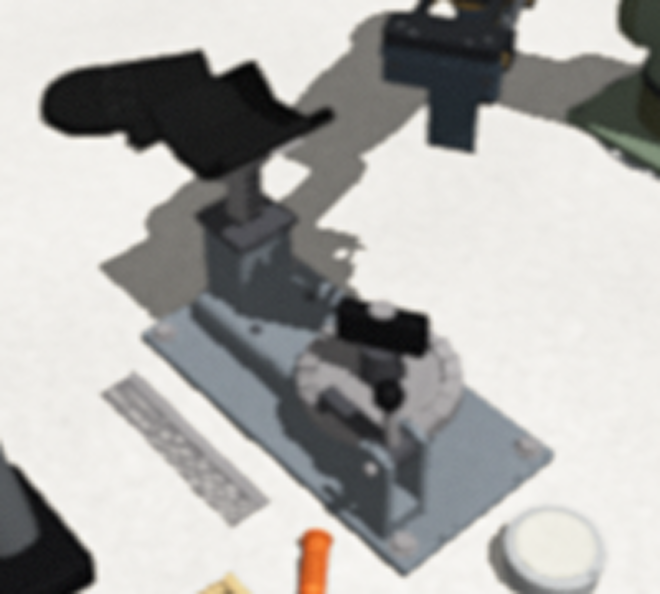

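View pics/w12.png

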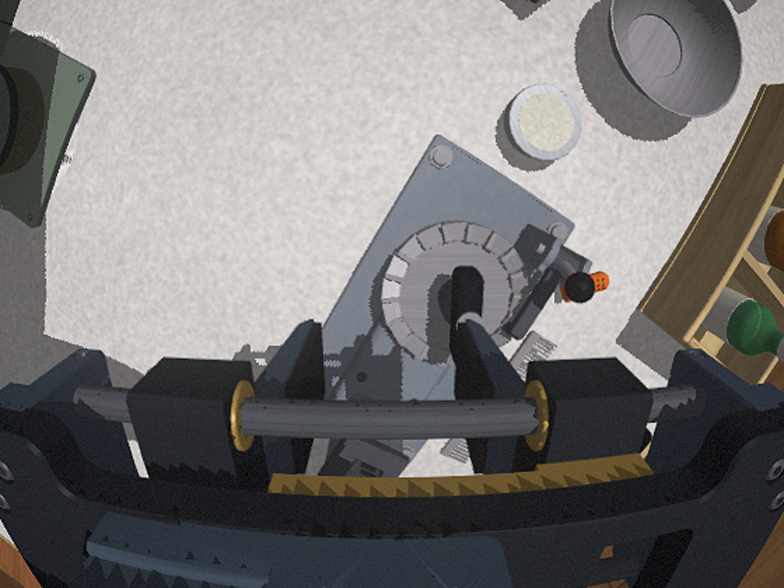

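```bash
python3 - <<'E'
from h import *
import cv2
f=env.grab_frame("scene")[:,:,::-1];cv2.imwrite("pics/scF.png",f);cv2.imwrite("pics/siF.png",env.grab_frame("side")[:,:,::-1])
a=cv2.imread("pics/scene0.png")
for n,i in(("orig",a),("now",f)):
    c=np.ascontiguousarray(i[260:282,286:310]);cv2.imwrite(f"pics/b_{n}.png",cv2.resize(c,(360,330),interpolation=cv2.INTER_NEAREST))
c=cv2.hconcat([cv2.imread("pics/b_orig.png"),cv2.imread("pics/b_now.png")]);cv2.imwrite("pics/bb.png",c)
s=[cv2.resize(cv2.imread(f"pics/{n}.png")[140:270,200:330],(390,390),interpolation=cv2.INTER_CUBIC) for n in("side0","siF")]
cv2.imwrite("pics/ss.png",cv2.hconcat(s))
p=np.array([483.79,102.88,291.15]);r=[179.94,0.02,121.79]
for n,u,v in[("TL",453,267),("TR",481,267),("BL",454,312)]:print(n,wr(u/1.4,v/1.4,137,p,r))
for nn,b in (("on",0),("up.1",.1)):
    an=np.arctan2(-9,53)+b; y=75+54*np.sin(an);z=85+54*np.cos(an);a_=np.deg2rad(1.5)
    X=[553.5+58*np.cos(a_)-y*np.sin(a_),102+58*np.sin(a_)+y*np.cos(a_),z];print(nn,pj("scene",X),pj("side",X))
E
```

```text
TL [520.4 132.  137. ]
TR [537.5 142.7 137. ]
BL [539.9 104.5 137. ]
on [297.5 269.4] [254.3 164.2]
up.1 [299.2 270.5] [253.3 163.1]
```

View pics/bb.png

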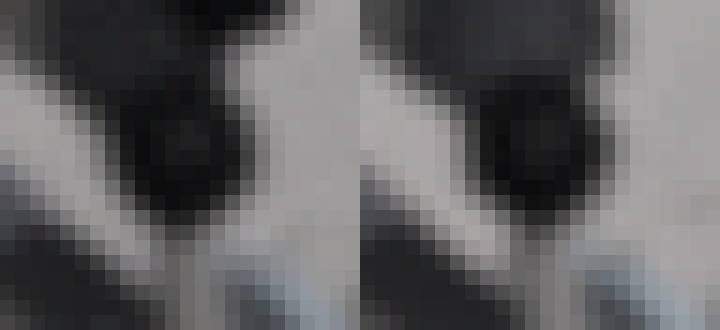

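View pics/ss.png

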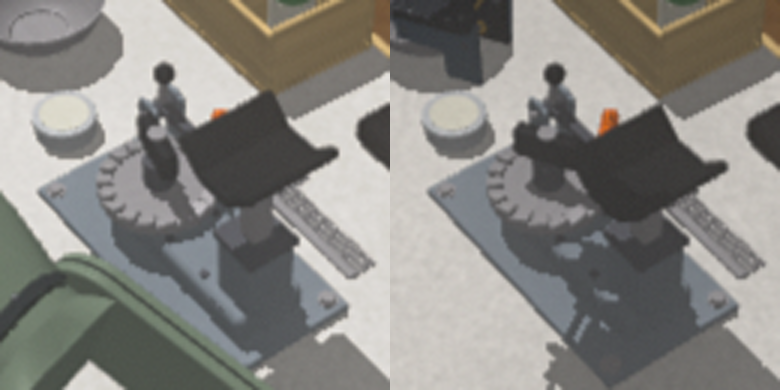

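```bash
python3 - <<'E'
from workcell import env
print(env.job_done(), env.state()['time_s'])
E
```

```text
the job is handed in; nothing more can be done
the job is handed in; nothing more can be done
```

I threw the pawl off, wound the rest right down by the knob, dropped the pawl back on, and clicked the knob up three clicks. I then released it and backed off. The job was handed in at about 23 s, with the gripper open and well clear of the stand.

- **Right down:** the knob turned about 102° back. At the end the wrist torque jumped from about +0.25 to -1.1 N m, which I took as the hard stop.
- **Three clicks:** after the pawl went back on, I turned the knob clockwise. By the tool's yaw it ended about 59–61° above the stop. Tooth 3 drops in at 57° and tooth 4 at 77°. I did not read the knob angle independently after letting go.
- **Pawl on the teeth:** the pawl's ball is at the same pixels in the final scene picture as at the start, so the beak is down in a tooth.
- **Rest height:** in the pictures the rest sits about 18 mm below its start, where about 17 mm was expected. That agrees within my measuring error.
- **Contact and bystanders:** in the final pictures the bystanders in view look unmoved, though I checked this only by eye. At every reading I took, wrist force stayed under about 10 N. I saw no contact with the chin rest, though by calculation the gripper passed within about 10–15 mm of it while winding down.

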